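Power up and start the scan of a survey sheet

ROBOT

A 6-joint arm with a two-finger parallel gripper is mounted at the origin on the work surface. World frame = base frame: x ahead of the robot, y to its left, z up, the work surface at z = 0. Lengths are in m, angles in rad, forces in N, time in s.
With the tool pointing down it reaches from about 0.3 to 0.875 m from the base axis. Payload 6.4 kg.
Tool frame: the origin (TCP) lies midway between the tips of the shut fingers; the grasp point (between the pads) lies 19 mm behind it (ctrl.pinch_z is the distance from the TCP to the grasp point, in m); z points along the fingers, y is the line along which they close (so a half turn about z gives the same grasp; the last joint's range is limited). The gripper opens to 85 mm and grips with 20 to 120 N. Pads are 22 mm wide; open, the fingers measure 114 mm over their backs; the gripper's body (76 mm by 85 mm) begins 54 mm behind the grasp point. The pads swing forward as they close: fully open they stand 13 mm farther back than shut.
Start: joints at [0.964, 0.181, 1.607, -0, 1.354, -0.206], TCP at [0.224, 0.529, 0.231] pointing down, gripper open.
Joint ranges: [-2.99, 2.99], [-0.89, 2.07], [0.3, 2.58], [-1.14, 4.28], [0, 2.63], [-3.12, 3.12]. Speed limits (rad/s): [2.57, 2.57, 3.01, 3.14, 3.14, 3.14].

INTERFACE

Orientations are given as a unit quaternion [w, x, y, z].
In Python, from bench import ctrl gives the robot as it stands.
- The arm moves only by the tool apply_moves, never from a script. Its argument "moves" is a list of rows, each an object with "jaw": the opening, from 0 (shut) to 1 (fully open); "offset": the shift along the tool's x, y, z in mm, a list of three; "rot": the turn, a rotation vector about the tool's x, y, z in degrees, a list of three. In form: [{"jaw": jaw, "offset": [dx, dy, dz], "rot": [ax, ay, az]}, ...]. A call has exactly 5 rows; each row shifts and turns the commanded pose from where the row before left it, along the tool's axes as they then stand; what a row does not reach is not made up. A row lasts 1/8 s, in which the tool goes at most 62.5 mm and 10.7 degrees, less where a joint would pass 70% of its speed; a pose out of reach is approached as far as the arm can. A call is refused whole if a number of a shift passes 62.5 or a number of a turn 10.7, either way. A call with a gripper value outside its range is refused whole. The fingers move at their own pace and stop on an object; the grip force is fixed at half the most. Time passes only in rows, so rows that do not move let the fingers close, or fill a call up. It gives the time, the measured TCP pose, the force, the opening and the grip force at its end, in the units of the state.
- ctrl.get_obs(): the state, without advancing time (a new reading comes with each control period).
- ctrl.camera(name): name is "scene" or "top" or "wrist"; returns (picture, depth): 480x640x3 uint8, red, green, blue; 480x640 float32, m along the optical axis (not along the pixel's ray), 0 where there is no reading.
- ctrl.camera_params(name): a dict with "K" (3x3 intrinsics, pixels), "cam_to_world" (4x4, takes a point from camera to world coordinates); the wrist camera has in their place "mount" (4x4, takes a point from camera to tool coordinates, whose origin is the TCP and whose axes are the flange's). Camera axes: x right, y down, z forward; pixel columns grow to the right and rows downward; lengths in m; the calibration is good to about 2 mm. A picture is of the moment at which its call begins: read the wrist's pose just before it. camera_params takes no time and is no camera call.
- ctrl.hand_in(): hands the job in; it is judged then, once.
Trained networks look in the newest picture that a camera, given by its name, has taken for a name from the list of things; names that differ only in an ending like _2 or _b are one class to them, and where a whole thing is asked for, a point or a joint stands for the part that bears it (a point fixed in the world has none). Each returns a list of dicts, best first, with "score" (0 to 1); they miss things now and then, are a little off and sometimes report something else, mostly with a low value. They report only what shows in the picture. A call takes as long as a camera call.
- ctrl.outline_of(camera, target): "region" (480x640 bool, what is visible of it) and "position" ([column, row] in pixels, amid what is visible of it).
The state is a dict: "time_s": time; "q": joint angles; "dq": joint speeds; "joint_efforts": joint torques, N m; "eef_pos": TCP position; "eef_rot": TCP orientation; "wrist_force": force on the tool from outside, world axes, zero at the start; "torque": the same for the moment, N m; "opening": opening from 0.0 (shut) to 1.0 (fully open); "grasp_force": force on a finger pad.
Only numpy, scipy, OpenCV 4.12 (cv2) and the standard library are available. Lean on these libraries where they do the work, as an engineer would, in place of code of your own. Each camera call takes 0.05 s, during which the arm holds its last target. There are 200 camera calls.

TASK

A survey sheet already lies face down on the scanner's glass and needs scanning. First switch on the extension-board rocker that belongs to the socket holding the scanner's adapter (the big black block), then push the scanner's open lid fully shut without slamming it, then press the long start key right down and let it go. Pick nothing up, never raise the lid further, and leave the other rockers, the small round keys and everything else on the table alone.

Things in the scene. Friction and masses are not known exactly. Their poses are not given: they have to be found in the camera images.
- scanner: Grey A4 flatbed scanner, fixed, 295 mm deep (x), 385 wide (y), deck 48 high. Origin: centre of underside; x to its back, y to its left, z up. Lid over the rear; keys in a row across the front strip, 122 mm before the origin: the long start key at y -100, three round 16 mm keys at y -35, +15, +65 mm. The shut lid's top is 69 mm above the table, its front edge 35 mm behind the row of keys.
- lid (a joint): Lid angle, rad: 0 shut, grows as it opens, starts at 0.4 to 0.6. A plate 225 mm deep (hinge to front edge), 375 wide, 18 thick, about 0.6 kg. Its hinge line runs along the scanner's y, 137 mm behind the scanner's origin, 50 mm above the table. Hinge friction holds it at any angle, so it must be pushed all the way down (about 2 to 4 N near the front edge).
- lid_edge (a point): Point on the lid's upper (outer) face, in the middle of its front, free edge; moves with the lid.
- start_key (a joint): How far the start key is pressed in: 0 up, 0.004 m fully down. It springs back; about 4 N holds it fully down.
- start_top (a point): Centre of the top of the start key: the one long light-grey key on the scanner's key strip, 18 mm (x) by 40 mm (y), at the right-hand end of the row of keys as seen from the scanner's front; its top stands 7 mm above the deck.
- key_a (a joint): How far the round key next to the start key is pressed in (0 up, 0.004 m down). Not to be pressed.
- key_b (a joint): The same for the middle round key. Not to be pressed.
- key_c (a joint): The same for the round key farthest from the start key. Not to be pressed.
- board: Ivory extension board (mains switch box), fixed, 230 mm long (x), 125 wide (y), face 50 high. Origin: centre of underside. Three sockets in a row along x, 62 mm apart, at y +30 mm; across from each, at y -31 mm, its own white rocker, 24 (x) by 44 mm (y), pivoting about a line along x. To switch on, press down the raised end, farther from the socket, at the board's edge (travel 6 mm).
- rocker1 (a joint): Rocker beside the socket at x = -62 mm of the board. 0 off (end farther from the socket up), 0.30 rad fully on. Stays where it is left; needs about 3 N near its end to move, then meets its stop.
- rocker2 (a joint): Rocker beside the middle socket (x = 0 of the board). Values as for rocker1.
- rocker3 (a joint): Rocker beside the socket at x = +62 mm of the board. Values as for rocker1.
- rocker1_on (a point): Point to press on rocker1: on the top of the end farther from the socket, 17 mm from the pivot; moves with the rocker. About 63 mm above the table while off.
- rocker2_on (a point): The same point on rocker2.
- rocker3_on (a point): The same point on rocker3.
- adapter: The scanner's adapter: a plain black block, 48 x 66 mm, the biggest thing plugged into the board, 38 mm above its face. Origin: centre of its socket at the board's face. It may be in any socket; its rocker is straight across, 61 mm away along the board's -y. The other sockets hold a small white phone charger (30 mm cube) and a low grey battery charger (20 mm high).
- stone_on_sheets: Brown stone used as a paperweight, 85 x 62 x 45 mm, on a stack of record sheets in front of the extension board. Origin: centre of its underside. Leave alone.
- stone: Another brown stone, 75 x 58 x 44 mm, on the table in front of the scanner's keys. Origin: centre of its underside. Leave alone.
- marker: Marker pen, 130 mm long, 17 mm thick, lying along the scanner's front. Origin: middle of its underside. Leave alone.
- binoculars: Black binoculars, 142 x 120 x 55 mm, lying at the left side of the table. Origin: middle of the underside. Leave alone.
- stapler: Black stapler, 140 x 38 x 50 mm, lying at the right side of the table. Origin: middle of the underside. Leave alone.
- lens_cap: Black lens cap, 72 mm across, 13 mm high, at the front right of the table. Origin: centre of the underside. Leave alone.

How it is judged:
On the way, in this order (a step that is already met when the one before it is completed fails the run):
1. the rocker of the adapter's socket is switched on (((horizontal distance between adapter and rocker1_on below 0.085 m and value of joint rocker1 above 0.24 rad) or (horizontal distance between adapter and rocker2_on below 0.085 m and value of joint rocker2 above 0.24 rad) or (horizontal distance between adapter and rocker3_on below 0.085 m and value of joint rocker3 above 0.24 rad))), for 0.2 s.
2. the lid is pushed fully shut, with the power on (((horizontal distance between adapter and rocker1_on below 0.085 m and value of joint rocker1 above 0.24 rad) or (horizontal distance between adapter and rocker2_on below 0.085 m and value of joint rocker2 above 0.24 rad) or (horizontal distance between adapter and rocker3_on below 0.085 m and value of joint rocker3 above 0.24 rad)) and value of joint lid below 0.025 rad), for 0.2 s.
3. the start key is pressed right down, with the power on and the lid shut (all of step 2 and value of joint start_key above 0.003 m), for 0.1 s.
At the end, for the whole second after the job is handed in: The rocker by the adapter is on (over 0.24 of 0.30 rad), the other two off (under 0.08), the lid shut (under 0.025 rad), the start key was pressed and is up again (under 1 mm), the round keys are up, and loose things rest within 25 mm of where they stood (all of step 2 and value of joint each of start_key, key_a, key_b, key_c below 0.001 m and (horizontal distance between adapter and rocker1_on below 0.085 m or value of joint rocker1 below 0.08 rad) and (horizontal distance between adapter and rocker2_on below 0.085 m or value of joint rocker2 below 0.08 rad) and (horizontal distance between adapter and rocker3_on below 0.085 m or value of joint rocker3 below 0.08 rad) and distance of each of stone_on_sheets, stone, marker, binoculars, stapler, lens_cap from where it was at the start of the episode below 0.025 m and linear speed of each of stone_on_sheets, stone, marker, binoculars, stapler, lens_cap below 0.02 m/s); the robot touches nothing.
It fails at once if the rocker of another socket is switched ((not (horizontal distance between adapter and rocker1_on below 0.085 m) and value of joint rocker1 above 0.12 rad) or (not (horizontal distance between adapter and rocker2_on below 0.085 m) and value of joint rocker2 above 0.12 rad) or (not (horizontal distance between adapter and rocker3_on below 0.085 m) and value of joint rocker3 above 0.12 rad)).
It fails at once if a small round key is pressed (value of joint any of key_a, key_b, key_c above 0.002 m).
It fails at once if the start key is pressed before the power is on and the lid is shut (value of joint start_key above 0.002 m and not (((horizontal distance between adapter and rocker1_on below 0.085 m and value of joint rocker1 above 0.24 rad) or (horizontal distance between adapter and rocker2_on below 0.085 m and value of joint rocker2 above 0.24 rad) or (horizontal distance between adapter and rocker3_on below 0.085 m and value of joint rocker3 above 0.24 rad)) and value of joint lid below 0.06 rad)).
It fails at once if the lid is raised (past 0.65 rad) or slammed (faster than 2.5 rad/s) (value of joint lid above 0.65 rad or velocity of joint lid below -2.5 rad/s).
It fails at once if a thing on the table is picked up or pushed away (25 mm) (distance of any of stone_on_sheets, stone, marker, binoculars, stapler, lens_cap from where it was at the start of the episode above 0.025 m).
It also fails if it takes over 56 s, if anything falls off the work surface, if the arm or the gripper's body presses on something with over 40 N, if the wrist force passes 120 N, or if a joint passes its speed limit or range.

## Working session

There is one attempt and no reset: what is moved stays moved. The work goes in short steps, Python scripts to look and compute and a tool call to move; the robot and the scene stay as the last step left them, time stands still between calls to the robot, and variables do not carry over. Pictures are saved under pics/ and viewed, at most 10 in all, crops included, and the job is handed in when it is done.

Besides the shell and the picture viewer there is one more tool, called after "Request:" as name(argument=value, ...), one argument or row to a line, values as JSON. apply_moves: Moves the arm, as the interface text tells. Its arguments: {"type":"object","properties":{"moves":{"type":"array"}},"required":["moves"]}

```bash
mkdir -p pics; cat > h.py <<'E'
import numpy as np, cv2
from bench import ctrl
def cloud(n):
    im,d=ctrl.camera(n); p=ctrl.camera_params(n); K=np.array(p["K"])
    v,u=np.mgrid[:480,:640]
    P=np.stack([(u-K[0,2])/K[0,0]*d,(v-K[1,2])/K[1,1]*d,d],-1)
    T=np.array(p["cam_to_world"]); W=P@T[:3,:3].T+T[:3,3]; W[d==0]=np.nan
    return im,W
E
python3 - <<'E'
from h import *
o=ctrl.get_obs(); print({k:np.round(v,3) for k,v in o.items()})
for n in ["top","scene"]:
    im,W=cloud(n); cv2.imwrite(f"pics/{n}0.png",im[:,:,::-1]); np.save(n,W)
    for t in ["adapter","rocker1","start_key","key_a","board","scanner","lid","stone","marker"]:
        for r in ctrl.outline_of(n,t)[:4]:
            m=r["region"]; print(n,t,round(r["score"],2),np.round(r["position"]),np.round(np.nanmedian(W[m],0),3))
E
```

```text
{'time_s': np.float64(0.0), 'q': array([ 0.964,  0.182,  1.608, -0.   ,  1.354, -0.206]), 'dq': array([-0.   , -0.001,  0.   ,  0.002, -0.   ,  0.001]), 'joint_efforts': array([ 1.0000e-03, -4.4487e+01, -3.5135e+01, -0.0000e+00,  9.0000e-03,
        0.0000e+00]), 'eef_pos': array([0.224, 0.529, 0.23 ]), 'eef_rot': array([-0.   ,  0.199,  0.98 , -0.001]), 'wrist_force': array([ 0.352,  1.009, -0.975]), 'torque': array([0.04 , 0.095, 0.064]), 'grasp_force': np.float64(0.0), 'opening': np.float64(1.003)}
top adapter 0.93 [367. 211.] [ 0.58  -0.113  0.088]
top rocker1 0.68 [395. 213.] [ 0.58  -0.185  0.06 ]
top rocker1 0.5 [398. 234.] [ 0.519 -0.185  0.061]
top rocker1 0.47 [394. 184.] [ 0.642 -0.186  0.061]
top start_key 0.51 [282. 257.] [0.469 0.087 0.055]
top key_a 0.18 [383. 307.] [ 0.358 -0.151  0.042]
top board 0.84 [389. 221.] [ 0.558 -0.166  0.051]
top scanner 0.88 [242. 207.] [0.574 0.18  0.095]
top scanner 0.55 [257. 296.] [0.38  0.155 0.025]
top lid 0.75 [237. 188.] [0.63  0.181 0.135]
top stone 0.92 [257. 295.] [0.378 0.157 0.025]
top marker 0.83 [212. 288.] [0.401 0.272 0.015]
scene adapter 0.75 [312. 280.] [ 0.585 -0.126  0.085]
scene rocker1 0.73 [314. 219.] [0.469 0.083 0.052]
scene rocker1 0.62 [278. 292.] [ 0.52  -0.186  0.059]
scene rocker1 0.5 [321. 315.] [ 0.643 -0.189  0.058]
scene rocker1 0.44 [302. 303.] [ 0.581 -0.186  0.058]
scene start_key 0.44 [308. 281.] [ 0.585 -0.125  0.085]
scene start_key 0.37 [312. 219.] [0.47  0.083 0.052]
scene board 0.88 [302. 303.] [ 0.596 -0.185  0.048]
scene scanner 0.73 [372. 218.] [0.625 0.111 0.1  ]
scene lid 0.92 [381. 206.] [0.641 0.152 0.125]
scene stone 0.61 [301. 202.] [0.381 0.151 0.02 ]
scene stone 0.2 [237. 266.] [ 0.364 -0.162  0.04 ]
scene marker 0.6 [322. 185.] [0.404 0.274 0.012]
```

View pics/top0.png

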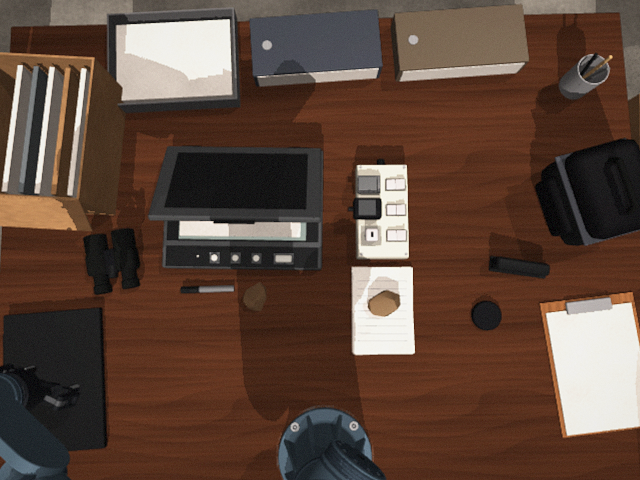

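View pics/scene0.png

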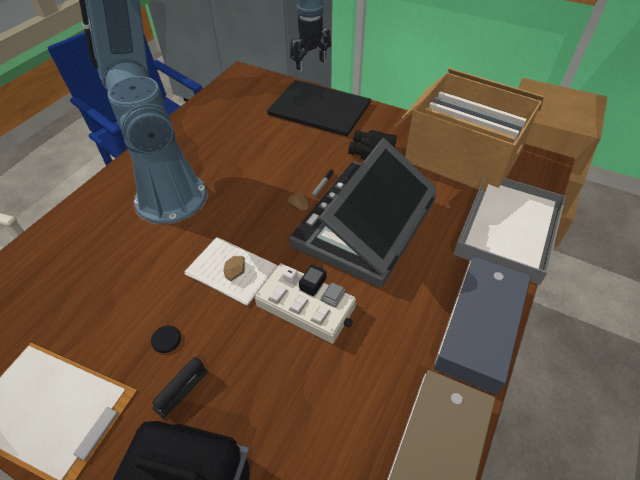

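```bash
python3 - <<'E'
from h import *
W=np.load("top.npy")
def box(m,n): 
    P=W[m]; print(n,len(P),np.round(np.nanpercentile(P,[2,50,98],axis=0),3).tolist())
x,y,z=W[...,0],W[...,1],W[...,2]
for r in ctrl.outline_of("top","rocker1")[:3]: print(r["score"]) 
b=(y<-0.05)&(y>-0.3)&(x>.4)
box(b&(z>.04)&(z<.054),"board face"); box(b&(z>.08),"adapter"); box(b&(z>.057)&(z<.068)&(y<-.16),"rockers")
l=(y>-.05)&(y<.45)&(x>.5)
m=l&(z>.1)&(z<.25)
box(m,"lidhigh")
A=np.c_[W[m],np.ones(m.sum())]; 
P=W[m]; c=np.linalg.lstsq(np.c_[P[:,:2],np.ones(len(P))],P[:,2],rcond=None)[0]; print("plane z=ax+by+c",c)
s=(y>-.05)&(y<.45)&(x>.4)&(z>.044)&(z<.0505)
box(s,"deck")
for yy in (.05,.1,.2,.3): 
    q=s&(abs(y-yy)<.01); print(yy,np.nanmin(x[q]),np.nanmax(x[q]))
    q=m&(abs(y-yy)<.01); i=np.nanargmin(x[q]); print("lid front",W[q][i])
E
```

```text
0.68
0.5
0.47
board face 3023 [[0.469, -0.232, 0.042], [0.566, -0.162, 0.05], [0.935, -0.093, 0.054]]
adapter 592 [[0.514, -0.145, 0.081], [0.579, -0.116, 0.088], [0.604, -0.083, 0.093]]
rockers 914 [[0.509, -0.296, 0.057], [0.649, -0.201, 0.063], [1.068, -0.164, 0.068]]
lidhigh 9600 [[0.542, 0.003, 0.102], [0.609, 0.18, 0.149], [0.686, 0.36, 0.182]]
plane z=ax+by+c [-0.57695809  0.01953369  0.49544651]
deck 5313 [[0.448, -0.006, 0.044], [0.506, 0.198, 0.048], [1.096, 0.405, 0.05]]
0.05 0.44419900078281016 0.923647871035445
lid front [0.53880599 0.04211516 0.17583048]
0.1 0.4452170994279764 0.9207615101843796
lid front [0.5396291  0.0959804  0.17807097]
0.2 0.44985919218596804 1.1064114430805232
lid front [0.53919416 0.19694739 0.18093687]
0.3 0.4523338250353615 1.101509865811526
lid front [0.54693377 0.3065597  0.17397219]
```

The adapter (367,211) sits in the middle socket, so the rocker to switch is the middle one (395,211). The start key is at (283,258). The lid is open about 0.52 rad, with its front edge near z = 0.18 m.

Request:
apply_moves(
  moves=[
    {"jaw": 0,"offset": [0,0,-15],"rot": [0,0,-7.65]},
    {"jaw": 0,"offset": [0,0,-15],"rot": [0,0,-7.65]},
    {"jaw": 0,"offset": [0,0,-10],"rot": [0,0,-7.65]},
    {"jaw": 0,"offset": [-25,-50,0],"rot": [0,0,0]},
    {"jaw": 0,"offset": [-25,-50,0],"rot": [0,0,0]},
  ],
)

```text
time_s: 1.68
eef_pos: [0.2745, 0.4286, 0.2714]
eef_rot: [0.0, -0.001, 1.0, 0.0]
wrist_force: [1.1, 0.1, 0.9]
opening: 0.003
grasp_force: 0.0
```

Request:
apply_moves(
  moves=[
    {"jaw": 0,"offset": [-25,-50,0],"rot": [0,0,0]},
    {"jaw": 0,"offset": [-25,-50,0],"rot": [0,0,0]},
    {"jaw": 0,"offset": [-25,-50,0],"rot": [0,0,0]},
    {"jaw": 0,"offset": [-25,-50,0],"rot": [0,0,0]},
    {"jaw": 0,"offset": [-25,-50,0],"rot": [0,0,0]},
  ],
)

```text
time_s: 2.3
eef_pos: [0.3998, 0.1778, 0.2717]
eef_rot: [0.001, 0.0, 1.0, 0.0]
wrist_force: [0.7, -0.5, -0.9]
opening: -0.008
grasp_force: 0.0
```

Request:
apply_moves(
  moves=[
    {"jaw": 0,"offset": [-25,-50,0],"rot": [0,0,0]},
    {"jaw": 0,"offset": [-25,-50,0],"rot": [0,0,0]},
    {"jaw": 0,"offset": [-25,-50,0],"rot": [0,0,0]},
    {"jaw": 0,"offset": [-25,-50,0],"rot": [0,0,0]},
    {"jaw": 0,"offset": [-25,-50,0],"rot": [0,0,0]},
  ],
)

```text
time_s: 2.92
eef_pos: [0.5248, -0.0725, 0.2715]
eef_rot: [0.0, 0.0, 1.0, -0.0]
wrist_force: [0.6, 1.0, 1.2]
opening: 0.0
grasp_force: 0.0
```

Moving to above the rocker, then a wrist look.

Request:
apply_moves(
  moves=[
    {"jaw": 0,"offset": [-20,-45,0],"rot": [0,0,0]},
    {"jaw": 0,"offset": [-20,-45,30],"rot": [0,0,0]},
    {"jaw": 0,"offset": [-15,-40,40],"rot": [0,0,0]},
    {"jaw": 0,"offset": [0,0,40],"rot": [0,0,0]},
    {"jaw": 0,"offset": [0,0,0],"rot": [0,0,0]},
  ],
)

```text
time_s: 3.55
eef_pos: [0.5766, -0.1997, 0.1573]
eef_rot: [-0.004, 0.001, 1.0, 0.002]
wrist_force: [0.4, -0.1, 0.5]
opening: -0.003
grasp_force: 0.0
```

```bash
cat >> h.py <<'E'
from scipy.spatial.transform import Rotation as R
def wrist():
    o=ctrl.get_obs(); im,d=ctrl.camera("wrist"); p=ctrl.camera_params("wrist"); K=np.array(p["K"])
    v,u=np.mgrid[:480,:640]
    P=np.stack([(u-K[0,2])/K[0,0]*d,(v-K[1,2])/K[1,1]*d,d],-1)
    T=np.array(p["mount"]); P=P@T[:3,:3].T+T[:3,3]; tool=P.copy()
    w,x,y,z=o["eef_rot"]; W=P@R.from_quat([x,y,z,w]).as_matrix().T+o["eef_pos"]; W[d==0]=np.nan
    return im,W,tool,o
E
python3 - <<'E'
from h import *
im,W,t,o=wrist(); cv2.imwrite("pics/w1.png",im[:,:,::-1]); print(np.round(o["eef_pos"],4))
for n in ["adapter","rocker1"]:
    for r in ctrl.outline_of("wrist",n)[:4]:
        m=r["region"]; print(n,round(r["score"],2),np.round(r["position"]),m.sum(),np.round(np.nanpercentile(W[m],[3,50,97],axis=0),3).tolist())
x,y,z=np.moveaxis(W,-1,0)
f=(abs(t[...,2])<.012)&(abs(t[...,0])<.03)&(abs(t[...,1])<.03); print("tip in tool",f.sum(), np.round(np.nanpercentile(t[f],[1,99],axis=0),4).tolist() if f.any() else "")
T=np.load("top.npy"); x,y,z=np.moveaxis(T,-1,0)
for xx in (.52,.58,.642):
    q=(abs(x-xx)<.009)&(y<-.15)&(y>-.25); i=np.argsort(y[q]); print(xx,np.round(np.c_[y[q],z[q]][i][::8],3).tolist())
E
```

```text
[ 0.5766 -0.1997  0.1573]
adapter 0.81 [464. 257.] 11085 [[0.558, -0.147, 0.062], [0.576, -0.118, 0.089], [0.602, -0.084, 0.09]]
adapter 0.25 [605. 299.] 26177 [[0.47, -0.013, 0.014], [0.626, -0.006, 0.046], [0.723, 0.024, 0.09]]
rocker1 0.86 [342. 243.] 2659 [[0.568, -0.205, 0.055], [0.579, -0.185, 0.06], [0.591, -0.164, 0.065]]
rocker1 0.79 [361. 326.] 590 [[0.572, -0.187, 0.053], [0.636, -0.17, 0.059], [0.652, -0.165, 0.165]]
rocker1 0.57 [348. 146.] 3047 [[0.507, -0.204, 0.058], [0.518, -0.184, 0.061], [0.529, -0.163, 0.065]]
tip in tool 487 [[0.0053, -0.0129, -0.012], [0.0104, 0.0117, -0.0048]]
0.52 [[-0.25, -0.001], [-0.247, 0.001], [-0.244, 0.003], [-0.241, 0.002], [-0.238, -0.005], [-0.235, -0.004], [-0.232, -0.003], [-0.23, -0.003], [-0.227, -0.001], [-0.224, 0.0], [-0.213, 0.051], [-0.21, 0.05], [-0.207, 0.053], [-0.203, 0.064], [-0.2, 0.067], [-0.198, 0.069], [-0.195, 0.069], [-0.193, 0.068], [-0.191, 0.064], [-0.189, 0.063], [-0.186, 0.056], [-0.183, 0.059], [-0.18, 0.06], [-0.178, 0.058], [-0.175, 0.062], [-0.173, 0.063], [-0.17, 0.063], [-0.167, 0.057], [-0.164, 0.055],
[... 549 characters left out ...]
, 0.057], [-0.166, 0.059], [-0.164, 0.055], [-0.162, 0.05], [-0.16, 0.051], [-0.158, 0.051], [-0.155, 0.053], [-0.152, 0.05]]
0.642 [[-0.25, -0.003], [-0.247, 0.001], [-0.245, -0.0], [-0.242, 0.003], [-0.238, -0.001], [-0.235, -0.001], [-0.233, -0.004], [-0.23, 0.0], [-0.227, 0.003], [-0.216, 0.048], [-0.213, 0.051], [-0.21, 0.054], [-0.205, 0.071], [-0.202, 0.061], [-0.199, 0.061], [-0.197, 0.06], [-0.194, 0.065], [-0.192, 0.062], [-0.19, 0.06], [-0.188, 0.059], [-0.185, 0.062], [-0.182, 0.061], [-0.18, 0.06], [-0.177, 0.063], [-0.174, 0.068], [-0.172, 0.062], [-0.169, 0.057], [-0.166, 0.058], [-0.165, 0.053], [-0.162, 0.052], [-0.16, 0.052], [-0.157, 0.05], [-0.155, 0.05], [-0.153, 0.051]]
```

Request:
apply_moves(
  moves=[
    {"jaw": 0,"offset": [-2,-6,30],"rot": [0,0,0]},
    {"jaw": 0,"offset": [0,0,40],"rot": [0,0,0]},
    {"jaw": 0,"offset": [0,0,15],"rot": [0,0,0]},
    {"jaw": 0,"offset": [0,0,5],"rot": [0,0,0]},
    {"jaw": 0,"offset": [0,0,2],"rot": [0,0,0]},
  ],
)

```text
time_s: 4.32
eef_pos: [0.5823, -0.2071, 0.071]
eef_rot: [0.001, -0.0, 1.0, -0.001]
wrist_force: [-0.3, -0.4, -0.1]
opening: 0.001
grasp_force: 0.0
```

Request:
apply_moves(
  moves=[
    {"jaw": 0,"offset": [0,0,2],"rot": [0,0,0]},
    {"jaw": 0,"offset": [0,0,1.5],"rot": [0,0,0]},
    {"jaw": 0,"offset": [0,0,1],"rot": [0,0,0]},
    {"jaw": 0,"offset": [0,0,0],"rot": [0,0,0]},
    {"jaw": 0,"offset": [0,0,0],"rot": [0,0,0]},
  ],
)

```text
time_s: 4.95
eef_pos: [0.5812, -0.2067, 0.0648]
eef_rot: [0.0, 0.0, 1.0, -0.0]
wrist_force: [-0.1, -0.3, -0.7]
opening: 0.002
grasp_force: 0.0
```

Request:
apply_moves(
  moves=[
    {"jaw": 0,"offset": [0,1,1.5],"rot": [0,0,0]},
    {"jaw": 0,"offset": [0,0,1.5],"rot": [0,0,0]},
    {"jaw": 0,"offset": [0,0,1],"rot": [0,0,0]},
    {"jaw": 0,"offset": [0,0,0.5],"rot": [0,0,0]},
    {"jaw": 0,"offset": [0,0,0],"rot": [0,0,0]},
  ],
)

```text
time_s: 5.58
eef_pos: [0.5814, -0.2057, 0.0604]
eef_rot: [0.0, 0.0, 1.0, -0.0]
wrist_force: [0.4, -1.7, 2.8]
opening: -0.004
grasp_force: 1.6
```

Request:
apply_moves(
  moves=[
    {"jaw": 0,"offset": [0,0,1],"rot": [0,0,0]},
    {"jaw": 0,"offset": [0,0,1],"rot": [0,0,0]},
    {"jaw": 0,"offset": [0,0,0.5],"rot": [0,0,0]},
    {"jaw": 0,"offset": [0,0,0],"rot": [0,0,0]},
    {"jaw": 0,"offset": [0,0,0],"rot": [0,0,0]},
  ],
)

```text
time_s: 6.2
eef_pos: [0.5814, -0.2061, 0.0581]
eef_rot: [0.0, 0.0, 1.0, -0.0]
wrist_force: [-0.9, -4.1, 5.4]
opening: 0.003
grasp_force: 2.9
```

Request:
apply_moves(
  moves=[
    {"jaw": 0,"offset": [0,0,1],"rot": [0,0,0]},
    {"jaw": 0,"offset": [0,0,0.5],"rot": [0,0,0]},
    {"jaw": 0,"offset": [0,0,0.5],"rot": [0,0,0]},
    {"jaw": 0,"offset": [0,0,0],"rot": [0,0,0]},
    {"jaw": 0,"offset": [0,0,0],"rot": [0,0,0]},
  ],
)

```text
time_s: 6.82
eef_pos: [0.5816, -0.2062, 0.0579]
eef_rot: [0.0, 0.0, 1.0, -0.001]
wrist_force: [-4.6, -2.2, 16.7]
opening: -0.004
grasp_force: 8.7
```

Request:
apply_moves(
  moves=[
    {"jaw": 0,"offset": [0,0,-10],"rot": [0,0,0]},
    {"jaw": 0,"offset": [0,0,-40],"rot": [0,0,0]},
    {"jaw": 0,"offset": [0,0,-50],"rot": [0,0,0]},
    {"jaw": 0,"offset": [0,0,0],"rot": [0,0,0]},
    {"jaw": 0,"offset": [0,0,0],"rot": [0,0,0]},
  ],
)

```text
time_s: 7.45
eef_pos: [0.5803, -0.2046, 0.1546]
eef_rot: [-0.001, -0.0, 1.0, 0.001]
wrist_force: [0.4, -0.1, -0.1]
opening: 0.002
grasp_force: 0.0
```

```bash
python3 - <<'E'
from h import *
im,W,t,o=wrist(); cv2.imwrite("pics/w2.png",im[:,:,::-1]); print(np.round(o["eef_pos"],4))
x,y,z=np.moveaxis(W,-1,0)
for xx in (.518,.58):
    q=(abs(x-xx)<.008)&(y<-.16)&(y>-.21)&(z<.09)
    print(xx,[(round(a,3),round(float(np.median(z[q&(abs(y-a)<.003)])),4)) for a in np.arange(-.205,-.163,.008)])
E
```

```text
[ 0.5803 -0.2046  0.1546]
0.518 [(np.float64(-0.205), 0.0604), (np.float64(-0.197), 0.0637), (np.float64(-0.189), 0.0618), (np.float64(-0.181), 0.0601), (np.float64(-0.173), 0.0596), (np.float64(-0.165), 0.0589)]
0.58 [(np.float64(-0.205), 0.0588), (np.float64(-0.197), 0.0596), (np.float64(-0.189), 0.0601), (np.float64(-0.181), 0.0615), (np.float64(-0.173), 0.0635), (np.float64(-0.165), 0.0643)]
```

View pics/w2.png

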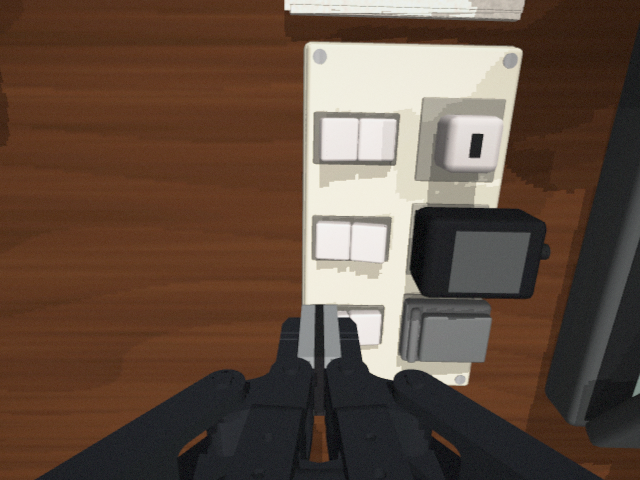

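The middle rocker (352,241) is now tilted the opposite way to its neighbour (358,139), so it is on. Next is the lid.

Request:
apply_moves(
  moves=[
    {"jaw": 0,"offset": [0,0,-50],"rot": [0,0,0]},
    {"jaw": 0,"offset": [0,0,-50],"rot": [0,0,0]},
    {"jaw": 0,"offset": [0,50,0],"rot": [0,0,0]},
    {"jaw": 0,"offset": [0,55,0],"rot": [0,0,0]},
    {"jaw": 0,"offset": [0,55,0],"rot": [0,0,0]},
  ],
)

```text
time_s: 8.12
eef_pos: [0.5799, -0.0438, 0.2535]
eef_rot: [-0.002, 0.001, 1.0, 0.001]
wrist_force: [0.7, -0.2, 0.1]
opening: -0.003
grasp_force: 0.0
```

Request:
apply_moves(
  moves=[
    {"jaw": 0,"offset": [4,55,0],"rot": [0,0,0]},
    {"jaw": 0,"offset": [4,55,0],"rot": [0,0,0]},
    {"jaw": 0,"offset": [4,50,0],"rot": [0,0,0]},
    {"jaw": 0,"offset": [0,40,25],"rot": [0,0,0]},
    {"jaw": 0,"offset": [0,0,25],"rot": [0,0,0]},
  ],
)

```text
time_s: 8.75
eef_pos: [0.5675, 0.1575, 0.2031]
eef_rot: [-0.002, -0.002, 1.0, 0.0]
wrist_force: [-0.5, -0.5, -0.2]
opening: -0.003
grasp_force: 0.0
```

Request:
apply_moves(
  moves=[
    {"jaw": 0,"offset": [0,0,10],"rot": [0,0,0]},
    {"jaw": 0,"offset": [0,0,8],"rot": [0,0,0]},
    {"jaw": 0,"offset": [0,0,7],"rot": [0,0,0]},
    {"jaw": 0,"offset": [0,0,5],"rot": [0,0,0]},
    {"jaw": 0,"offset": [1,0,5],"rot": [0,0,0]},
  ],
)

```text
time_s: 9.38
eef_pos: [0.569, 0.1541, 0.1717]
eef_rot: [0.001, 0.0, 1.0, 0.0]
wrist_force: [-0.2, -0.2, 3.3]
opening: -0.0
grasp_force: 1.7
```

Request:
apply_moves(
  moves=[
    {"jaw": 0,"offset": [3,0,6],"rot": [0,0,0]},
    {"jaw": 0,"offset": [3,0,6],"rot": [0,0,0]},
    {"jaw": 0,"offset": [3,0,6],"rot": [0,0,0]},
    {"jaw": 0,"offset": [3,0,6],"rot": [0,0,0]},
    {"jaw": 0,"offset": [3,0,6],"rot": [0,0,0]},
  ],
)

```text
time_s: 10.0
eef_pos: [0.5528, 0.1546, 0.1403]
eef_rot: [-0.0, 0.0, 1.0, 0.0]
wrist_force: [-0.9, 1.9, 3.5]
opening: -0.003
grasp_force: 1.6
```

Request:
apply_moves(
  moves=[
    {"jaw": 0,"offset": [2,0,7],"rot": [0,0,0]},
    {"jaw": 0,"offset": [2,0,7],"rot": [0,0,0]},
    {"jaw": 0,"offset": [2,0,7],"rot": [0,0,0]},
    {"jaw": 0,"offset": [2,0,7],"rot": [0,0,0]},
    {"jaw": 0,"offset": [2,0,7],"rot": [0,0,0]},
  ],
)

```text
time_s: 10.62
eef_pos: [0.543, 0.1544, 0.1052]
eef_rot: [-0.0, 0.0, 1.0, 0.0]
wrist_force: [-1.7, 0.2, 3.7]
opening: 0.002
grasp_force: 1.5
```

Request:
apply_moves(
  moves=[
    {"jaw": 0,"offset": [1,0,7],"rot": [0,0,0]},
    {"jaw": 0,"offset": [1,0,7],"rot": [0,0,0]},
    {"jaw": 0,"offset": [0,0,6],"rot": [0,0,0]},
    {"jaw": 0,"offset": [0,0,5],"rot": [0,0,0]},
    {"jaw": 0,"offset": [0,0,4],"rot": [0,0,0]},
  ],
)

```text
time_s: 11.25
eef_pos: [0.5411, 0.1543, 0.0764]
eef_rot: [-0.0, 0.0, 1.0, -0.0]
wrist_force: [-2.1, 0.6, 2.2]
opening: -0.001
grasp_force: 1.5
```

Request:
apply_moves(
  moves=[
    {"jaw": 0,"offset": [0,0,3],"rot": [0,0,0]},
    {"jaw": 0,"offset": [0,0,3],"rot": [0,0,0]},
    {"jaw": 0,"offset": [0,0,1.5],"rot": [0,0,0]},
    {"jaw": 0,"offset": [0,0,1],"rot": [0,0,0]},
    {"jaw": 0,"offset": [0,0,0],"rot": [0,0,0]},
  ],
)

```text
time_s: 11.88
eef_pos: [0.5412, 0.1544, 0.069]
eef_rot: [-0.0, 0.0, 1.0, -0.0]
wrist_force: [-4.6, -1.3, 9.1]
opening: 0.002
grasp_force: 4.4
```

Request:
apply_moves(
  moves=[
    {"jaw": 0,"offset": [0,0,1],"rot": [0,0,0]},
    {"jaw": 0,"offset": [0,0,0.5],"rot": [0,0,0]},
    {"jaw": 0,"offset": [0,0,0],"rot": [0,0,0]},
    {"jaw": 0,"offset": [0,0,0],"rot": [0,0,0]},
    {"jaw": 0,"offset": [0,0,0],"rot": [0,0,0]},
  ],
)

```text
time_s: 12.5
eef_pos: [0.5412, 0.1544, 0.0689]
eef_rot: [-0.0, -0.0, 1.0, -0.0]
wrist_force: [-10.3, -1.0, 20.3]
opening: 0.004
grasp_force: 10.2
```

Request:
apply_moves(
  moves=[
    {"jaw": 0,"offset": [0,0,-10],"rot": [0,0,0]},
    {"jaw": 0,"offset": [0,0,-40],"rot": [0,0,0]},
    {"jaw": 0,"offset": [20,-22,-50],"rot": [0,0,0]},
    {"jaw": 0,"offset": [30,-45,0],"rot": [0,0,0]},
    {"jaw": 0,"offset": [0,0,0],"rot": [0,0,0]},
  ],
)

```text
time_s: 13.12
eef_pos: [0.4903, 0.0855, 0.1673]
eef_rot: [0.001, 0.001, 1.0, -0.0]
wrist_force: [-0.3, -0.3, -0.2]
opening: 0.001
grasp_force: 0.0
```

```bash
python3 - <<'E'
from h import *
im,W,t,o=wrist(); cv2.imwrite("pics/w3.png",im[:,:,::-1]); print(np.round(o["eef_pos"],4))
for n in ["start_key","key_a"]:
    for r in ctrl.outline_of("wrist",n)[:4]:
        m=r["region"]; print(n,round(r["score"],2),np.round(r["position"]),m.sum(),np.round(np.nanpercentile(W[m],[3,50,97],axis=0),3).tolist())
_,T=cloud("top"); x,y,z=np.moveaxis(T,-1,0)
for xx in (.53,.58,.63,.68): 
    q=(abs(x-xx)<.008)&(y>.22)&(y<.32); print(xx,np.nanmedian(z[q]))
for r in ctrl.outline_of("top","start_key")[:2]:
    m=r["region"]; print(r["score"],np.round(np.nanpercentile(T[m],[3,50,97],axis=0),3).tolist())
E
```

```text
[0.4903 0.0855 0.1673]
start_key 0.93 [321. 199.] 1586 [[0.461, 0.07, 0.053], [0.468, 0.088, 0.056], [0.477, 0.106, 0.057]]
key_a 0.91 [501. 209.] 435 [[0.466, 0.195, 0.053], [0.472, 0.201, 0.056], [0.478, 0.208, 0.057]]
key_a 0.83 [425. 204.] 487 [[0.464, 0.146, 0.052], [0.471, 0.152, 0.056], [0.478, 0.159, 0.057]]
key_a 0.72 [574. 212.] 514 [[0.468, 0.245, 0.051], [0.474, 0.251, 0.056], [0.481, 0.258, 0.057]]
0.53 0.06923678851099713
0.58 0.069735352083802
0.63 0.06971073082132162
0.68 0.06970773222731053
0.63 [[0.461, 0.076, 0.051], [0.469, 0.09, 0.055], [0.476, 0.104, 0.06]]
```

View pics/w3.png

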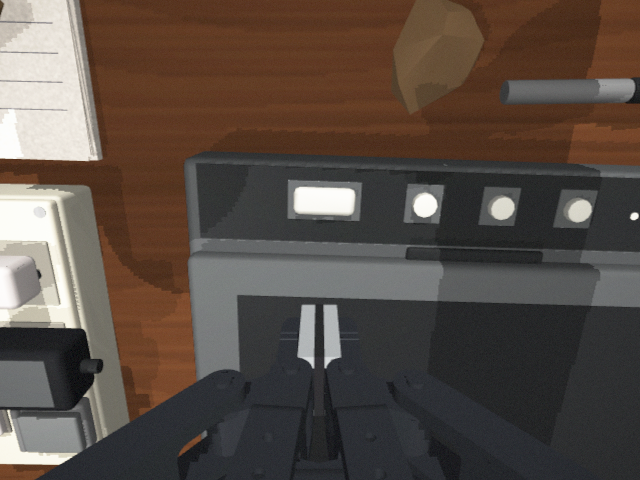

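The lid is flat at z = 0.069 (shut). The start key is at (325,201), clear of the round keys. Next, press the key.

Request:
apply_moves(
  moves=[
    {"jaw": 0,"offset": [22,2.5,0],"rot": [0,0,0]},
    {"jaw": 0,"offset": [0,0,40],"rot": [0,0,0]},
    {"jaw": 0,"offset": [0,0,40],"rot": [0,0,0]},
    {"jaw": 0,"offset": [0,0,20],"rot": [0,0,0]},
    {"jaw": 0,"offset": [0,0,5],"rot": [0,0,0]},
  ],
)

```text
time_s: 14.0
eef_pos: [0.4683, 0.0906, 0.0601]
eef_rot: [-0.002, -0.0, 1.0, 0.0]
wrist_force: [0.3, 0.4, -0.1]
opening: 0.003
grasp_force: 0.0
```

Request:
apply_moves(
  moves=[
    {"jaw": 0,"offset": [0,0,3],"rot": [0,0,0]},
    {"jaw": 0,"offset": [0,0,2],"rot": [0,0,0]},
    {"jaw": 0,"offset": [0,0,2],"rot": [0,0,0]},
    {"jaw": 0,"offset": [0,0,1],"rot": [0,0,0]},
    {"jaw": 0,"offset": [0,0,0],"rot": [0,0,0]},
  ],
)

```text
time_s: 14.62
eef_pos: [0.4698, 0.0899, 0.0542]
eef_rot: [0.001, 0.0, 1.0, -0.0]
wrist_force: [0.8, 0.4, 1.2]
opening: -0.001
grasp_force: 0.7
```

Request:
apply_moves(
  moves=[
    {"jaw": 0,"offset": [0,0,1.5],"rot": [0,0,0]},
    {"jaw": 0,"offset": [0,0,1.5],"rot": [0,0,0]},
    {"jaw": 0,"offset": [0,0,1],"rot": [0,0,0]},
    {"jaw": 0,"offset": [0,0,0],"rot": [0,0,0]},
    {"jaw": 0,"offset": [0,0,0],"rot": [0,0,0]},
  ],
)

```text
time_s: 15.25
eef_pos: [0.4698, 0.0899, 0.0509]
eef_rot: [0.0, 0.0, 1.0, -0.0]
wrist_force: [-1.3, 0.3, 12.8]
opening: 0.002
grasp_force: 6.4
```

Request:
apply_moves(
  moves=[
    {"jaw": 0,"offset": [0,0,0],"rot": [0,0,0]},
    {"jaw": 0,"offset": [0,0,-5],"rot": [0,0,0]},
    {"jaw": 0,"offset": [0,0,-30],"rot": [0,0,0]},
    {"jaw": 0,"offset": [0,0,-50],"rot": [0,0,0]},
    {"jaw": 0,"offset": [-20,0,-40],"rot": [0,0,0]},
  ],
)

```text
time_s: 15.88
eef_pos: [0.488, 0.09, 0.1757]
eef_rot: [-0.001, 0.0, 1.0, -0.0]
wrist_force: [0.4, -0.1, -0.2]
opening: -0.003
grasp_force: 0.0
```

Request:
apply_moves(
  moves=[
    {"jaw": 0,"offset": [0,0,0],"rot": [0,0,0]},
    {"jaw": 0,"offset": [0,0,0],"rot": [0,0,0]},
    {"jaw": 0,"offset": [0,0,0],"rot": [0,0,0]},
    {"jaw": 0,"offset": [0,0,0],"rot": [0,0,0]},
    {"jaw": 0,"offset": [0,0,0],"rot": [0,0,0]},
  ],
)

```text
time_s: 16.5
eef_pos: [0.4887, 0.0899, 0.1741]
eef_rot: [-0.001, 0.0, 1.0, 0.0]
wrist_force: [-0.1, -0.1, -0.0]
opening: -0.002
grasp_force: 0.0
```

```bash
python3 - <<'E'
from h import *
im,W,t,o=wrist(); print(np.round(o["eef_pos"],4))
for r in ctrl.outline_of("wrist","start_key")[:1]: print(np.round(np.nanmedian(W[r["region"]],0),4))
_,T=cloud("top"); x,y,z=np.moveaxis(T,-1,0)
print([np.nanmedian(z[(abs(x-a)<.008)&(y>.22)&(y<.32)]) for a in (.53,.68)])
print(ctrl.hand_in())
E
```

```text
[0.4887 0.0899 0.1741]
[0.4679 0.0881 0.0556]
[np.float64(0.06937483838101421), np.float64(0.06985800060170488)]
the job is handed in; nothing more can be done
None
```

I switched on the adapter's rocker (the middle one), pushed the lid shut, pressed the start key down and let it spring back up, and handed the job in at about 17 s; the hand-in returned no verdict.

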